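# Push the boxed parts carton down the freshly painted lane

## Task

Push the cardboard carton down the lane between the two guide rails until it sits flat against the wooden stop at the far end, then take the hand away. The rails are freshly painted, so neither the carton nor the hand may touch either of them. Only push it along the bench with the fingers, never lift or tip it, and leave the can, gear, tub and wrench where they are.

Things in the scene. Friction and masses are not known exactly. Their poses are not given: they have to be found in the camera images.
- lane: Fixed lane: two parallel rails and a wooden end stop on the bench. Origin on the bench (z = 0) midway between the rails at the open mouth; x points down the lane to the stop, y left, z up. Rails run x = 0 to 240 mm, inner faces at y = +-59 mm (118 mm clear). Stop: block 30 x 150 x 45 mm high, near face at x = 240 mm. No floor of its own. Carton home: its origin at x = 180 mm, y about 0.
- rail_left: Left guide rail (lane y = +64 mm), grey painted metal bar 240 long x 10 thick x 18 mm high, with a 2 mm thin foot outside. Origin under its middle, on the bench; axes as the lane's. Fixed; must not be touched.
- rail_right: Right guide rail (lane y = -64 mm), same bar as the left one. Origin under its middle, on the bench; axes as the lane's. Fixed; must not be touched.
- carton: Rigid closed cardboard carton, tape strip along the top, 120 long (x) x 92 wide (y) x 70 mm high, 0.4 to 0.8 kg. Origin: centre of its underside; z up. Starts on the bench with its origin 110 to 130 mm before the mouth, up to 35 mm off the lane's centre line, x axis within 0.3 rad of the lane's. Fingers can push it above the 18 mm rails. It stops when no longer pushed.
- spray_can: Bystander: bare metal can 60 mm diameter, 150 mm high, beside the right rail. Origin under its centre.
- gear: Bystander: dark steel gear lying flat, 102 mm diameter, 28 mm high with its hub, beside the right rail. Origin under its centre.
- tub: Bystander: white plastic bowl 84 mm diameter, 45 mm high, beside the left rail. Origin under its centre.
- wrench: Bystander: steel wrench 150 mm long lying flat, beyond the wooden stop, across the lane's direction. Origin under its middle; x along its length.
Mind the look-alikes: they are no part of the job. Several things have the shape of the carton; the one meant has the colours described above.

How it is judged:
By the outcome, as a careful person would: the job done as asked, in the order asked, and still so for the second after the job is handed in, with the robot touching nothing.
It also fails if it takes over 72 s, if anything falls off the work surface, if the arm or the gripper's body presses on something with over 40 N, if the wrist force passes 120 N, or if a joint passes its speed limit or range.

## Robot

A 6-joint arm with a two-finger parallel gripper is mounted at the origin on the work surface. World frame = base frame: x ahead of the robot, y to its left, z up, the work surface at z = 0. Lengths are in mm, angles in rad, forces in N, time in s.
With the tool pointing down it reaches from about 325 to 900 mm from the base axis. Payload 6.1 kg.
Tool frame: the origin (TCP) lies at the centre of the arm's flange, where the gripper is bolted on; the fingertips stand ctrl.tcp_to_tips ahead of it and the grasp point (between the pads) lies 164 mm ahead of it (ctrl.tcp_to_tips is the distance from the TCP to the fingertips, in mm); z points along the fingers, y is the direction in which the jaws open and shut (so a half turn about z gives the same grasp; the last joint's range is limited). The gripper opens to 87 mm and grips with 3 to 60 N. Pads are 19 mm wide; open, the fingers measure 117 mm over their backs; the gripper's body (75 mm by 190 mm) begins 51 mm behind the grasp point.
Start: joints at [1.108, 0.22, 1.526, -0, 1.395, -0.126], TCP at [206.542, 589.88, 404.738] pointing down, gripper open.
Joint ranges: [-2.98, 2.98], [-0.91, 2.08], [0.09, 2.57], [-1.24, 4.39], [0.2, 2.65], [-2.68, 2.68]. Speed limits (rad/s): [2.57, 2.57, 3.01, 3.14, 3.14, 3.14].

## Interface

Orientations are given as a unit quaternion [x, y, z, w].
In Python, from bench import ctrl, read_camera, ticket gives the robot as it stands. The module is installed in compiled form; this text tells all that it offers.
- The arm moves only by the tool servo_tool, never from a script. Its argument "steps" is a list that holds one entry, the list of rows, each a list of 4 numbers: the shift along the tool's x, y, z in mm, then the turn about the tool's z in rad. A call has 1 to 8 rows; each row is the pose to reach, as a shift and turn from the pose commanded when the call began, along the tool's axes at that moment; what a row does not reach only later rows make up. A row lasts 1/12 s, in which the tool goes at most 41.7 mm and 7.16 degrees, less where a joint would pass 70% of its speed; a pose out of reach is approached as far as the arm can. A call with a gripper value outside its range is refused whole. "grip" is the closure in counts, from 0 (fully open) to 255 (shut), set as the call begins (left out, the last holds). The fingers move at their own pace and stop on an object; the grip force is fixed at half the most. Time passes only in rows, so rows that repeat a pose let the fingers close. It gives the time, the measured TCP pose, the force and the opening at its end, in the units of the state.
- ctrl.get_obs(): the state, without advancing time (a new reading comes with each control period).
- read_camera(name): name is "scene" or "top" or "wrist"; returns a dict with "color" (400x640x3 uint8, blue, green, red), "K" (3x3 intrinsics, pixels), "R" (3x3) and "t" (3): a world point X has camera coordinates R X + t; the wrist camera has in their place "tool_from_camera" (4x4, takes a point from camera to tool coordinates, whose origin is the TCP and whose axes are the flange's). Camera axes: x right, y down, z forward; pixel columns grow to the right and rows downward; lengths in mm; the calibration is good to about 2 mm. A picture is of the moment at which its call begins: read the wrist's pose just before it. There is no depth.
- ticket.hand_in(): hands the job in, once; it reports no verdict.
The state is a dict: "time": time; "joints": joint angles; "qvel": joint speeds; "joint_torque": joint torques, N m; "tcp_pos": TCP position; "ee_rot": TCP orientation; "force": force on the tool from outside, world axes, zero at the start; "moment": the same for the moment, N m; "width": opening from 0.0 (shut) to 1.0 (fully open).
Only numpy, scipy, OpenCV 4.12 (cv2) and the standard library are available. Lean on these libraries where they do the work, as an engineer would, in place of code of your own. Each camera call takes 0.05 s, during which the arm holds its last target.

## Working session

There is one attempt and no reset: what is moved stays moved. The work goes in short steps, Python scripts to look and compute and a tool call to move; the robot and the scene stay as the last step left them, time stands still between calls to the robot, and variables do not carry over. Pictures are saved under pics/ and viewed, and the job is handed in when it is done.

Besides the shell and the picture viewer there is one more tool, called after "Emit:" as name(argument=value, ...), one argument or row to a line, values as JSON. servo_tool: Moves the arm, as the interface text tells. Its arguments: {"type":"object","properties":{"steps":{"type":"array"},"grip":{"type":"number"}},"required":["steps"]}

```bash
mkdir -p pics
python3 - <<'E'
from bench import ctrl, read_camera
import cv2
o=ctrl.get_obs();print({k:o[k] for k in('time','tcp_pos','ee_rot','force','width')},ctrl.tcp_to_tips)
for n in('scene','top','wrist'):
    c=read_camera(n);cv2.imwrite(f'pics/{n}0.png',c['color'])
    print(n,c['K'],c.get('R'),c.get('t'),c.get('tool_from_camera'))
E
```

```text
{'time': 0.0, 'tcp_pos': array([206.43221133, 589.65200145, 403.64672039]), 'ee_rot': array([ 1.67614972e-01,  9.85852083e-01, -9.05658681e-04, -2.66565593e-04]), 'force': array([ 0.66976953, -0.36377896,  0.30432171]), 'width': 1.0034134281717755} 182.2
scene [[429.86605771   0.         312.24599019]
 [  0.         429.86605771 196.62541065]
 [  0.           0.           1.        ]] [[-0.18957784  0.98181549  0.00992886]
 [ 0.72863124  0.14745459 -0.66884502]
 [-0.65814645 -0.11956372 -0.74333557]] [  46.43529035 -437.04886332 1467.20439169] None
top [[420.83459574   0.         308.30761929]
 [  0.         420.83459574 194.0945139 ]
 [  0.           0.           1.        ]] [[ 0.02635361 -0.99964724 -0.00329973]
 [-0.9928642  -0.02579048 -0.11642825]
 [ 0.11630207  0.00634449 -0.99319362]] [ 55.24148996 596.16360361 824.72718505] None
wrist [[336.1282303    0.         320.99951267]
 [  0.         336.1282303  200.73033157]
 [  0.           0.           1.        ]] None None [[-8.23591901e-04 -9.67815324e-01 -2.51660127e-01  6.88726413e+01]
 [ 9.99999574e-01 -6.92169435e-04 -6.10741822e-04 -5.32439740e-01]
 [ 4.16893847e-04 -2.51660523e-01  9.67815482e-01  2.00324066e+01]
 [ 0.00000000e+00  0.00000000e+00  0.00000000e+00  1.00000000e+00]]
```

View pics/scene0.png

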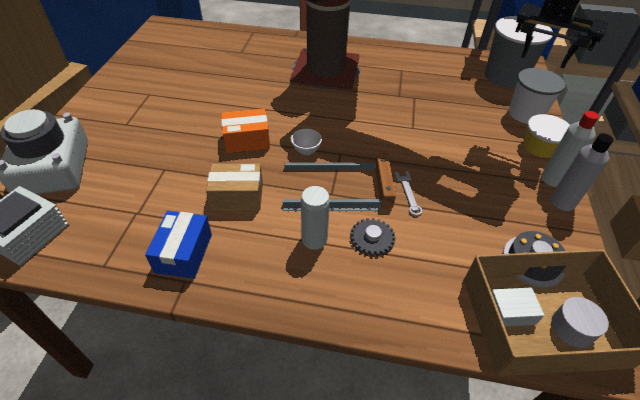

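View pics/top0.png

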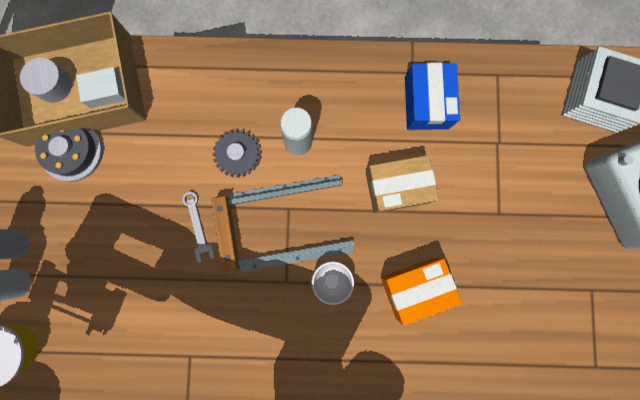

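View pics/wrist0.png

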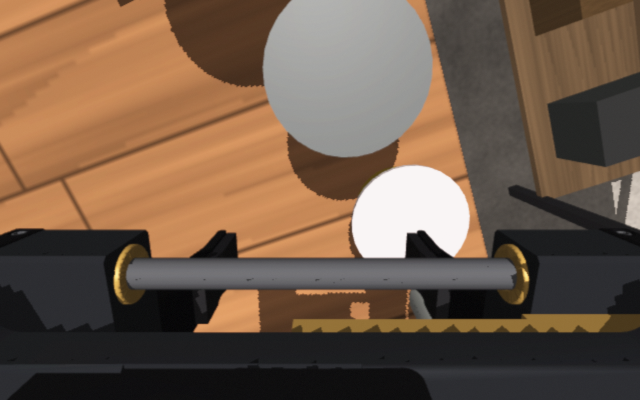

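The scene camera shows three boxes: cardboard-brown at scene (235,190) / top (403,183), blue at scene (180,245) / top (434,96), and orange at scene (245,130) / top (423,290). The brown one with the white tape lies before the lane mouth, so that's my choice. I'll check it in a close crop.

Run:
```python
import cv2
a=cv2.imread('pics/top0.png')
cv2.imwrite('pics/cropA.png',cv2.resize(a[140:225,355:455],None,fx=7,fy=7,interpolation=cv2.INTER_CUBIC))
cv2.imwrite('pics/cropB.png',cv2.resize(a[165:285,200:360],None,fx=5,fy=5,interpolation=cv2.INTER_CUBIC))
```

```text
(no output)
```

View pics/cropA.png

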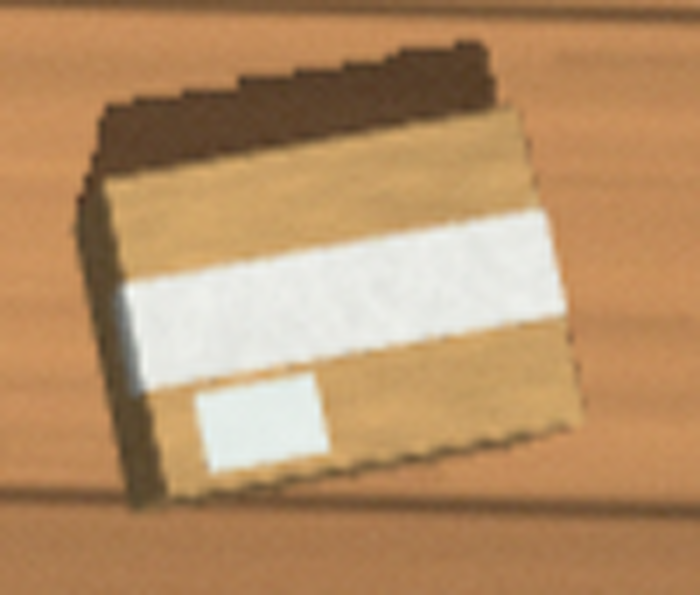

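View pics/cropB.png

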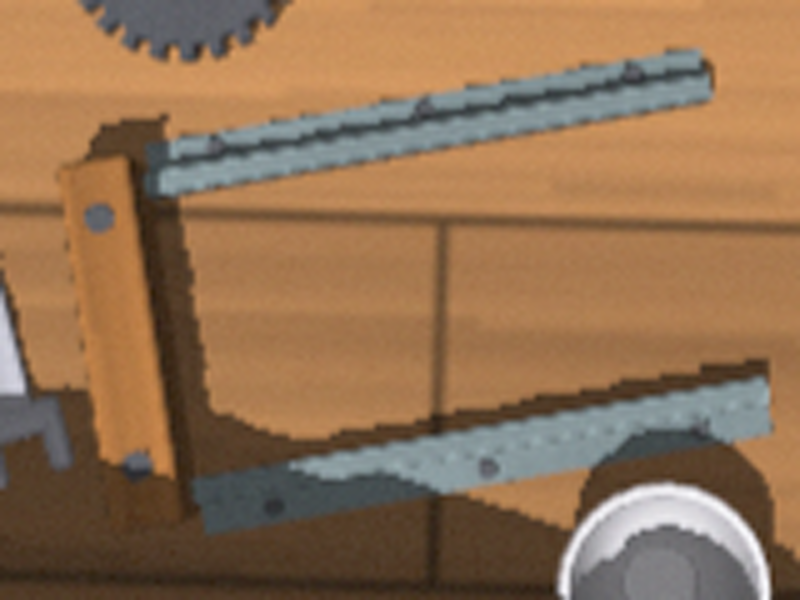

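The crop confirms the brown carton with white tape; its top corners are at crop A (103,180), (520,105), (582,425), (165,500). Crop B shows both rails, with the mouth ends at the right, (712,98) and (768,377). I'll fit the poses and overlay them.

```bash
cat > h.py <<'E'
import numpy as np, cv2
from scipy.optimize import least_squares
from bench import ctrl, read_camera
def proj(c,P):
    P=np.atleast_2d(P); q=P@c['R'].T+c['t']; q=q@c['K'].T; return q[:,:2]/q[:,2:]
def w(p,L):
    L=np.atleast_2d(np.array(L,float)); a=p[2]; R=np.array([[np.cos(a),-np.sin(a),0],[np.sin(a),np.cos(a),0],[0,0,1]])
    return L@R.T+np.array([p[0],p[1],0])
def fit(obs,p0): # obs list of (cam, local pts, pix)
    f=lambda p: np.concatenate([(proj(c,w(p,L))-np.array(U)).ravel() for c,L,U in obs])
    r=least_squares(f,p0,x_scale=[10,10,.1],loss='soft_l1'); return r.x,f(r.x)
CT=[[60,46,70],[60,-46,70],[-60,-46,70],[-60,46,70]]
def box(x0,x1,y0,y1,z0,z1):
    return [[x0,y0,z0],[x1,y0,z0],[x1,y1,z0],[x0,y1,z0]],[[x0,y0,z1],[x1,y0,z1],[x1,y1,z1],[x0,y1,z1]]
def draw(img,c,p,b,s,off,col):
    B=[((proj(c,w(p,q))+.5-off)*s) for q in b]
    for q in B: cv2.polylines(img,[q.round().astype(int)],True,col,1,cv2.LINE_AA)
    for i in range(4): cv2.line(img,tuple(B[0][i].round().astype(int)),tuple(B[1][i].round().astype(int)),col,1,cv2.LINE_AA)
CB=box(-60,60,-46,46,0,70); LB=[box(0,240,59,69,0,18),box(0,240,-69,-59,0,18),box(240,270,-75,75,0,45)]
def overlay(c,lane,car,x0,x1,y0,y1,s,fn):
    im=cv2.resize(c['color'][y0:y1,x0:x1],None,fx=s,fy=s,interpolation=cv2.INTER_CUBIC)
    for b in LB: draw(im,c,lane,b,s,np.array([x0,y0]),(0,0,255))
    if car is not None: draw(im,c,car,CB,s,np.array([x0,y0]),(255,0,0))
    cv2.imwrite(fn,im)
E
python3 - <<'E'
from h import *
t=read_camera('top');s=read_camera('scene')
A=lambda l:np.array(l)/7+[355,140]-.5
B=lambda l:np.array(l)/5+[200,165]-.5
car,r=fit([(t,[[60,-46,70],[-60,-46,70],[-60,46,70],[60,46,70]],A([(103,180),(520,105),(582,425),(165,500)]))],[500,-200,1.4])
print(car,r.round(2))
lane,r=fit([(t,[[0,59,18],[240,59,18],[0,-59,0],[240,-59,0],[270,-75,45],[240,-75,45],[240,75,45]],B([(768,377),(195,480),(712,98),(155,195),(62,168),(130,155),(185,515)]))],[500,-50,1.4])
print(lane,r.round(2))
np.save('lane.npy',lane);np.save('car.npy',car)
d=w(lane,[0,0,0])[0]; a=lane[2]
v=car[:2]-d[:2]; print('car in lane',v@[np.cos(a),np.sin(a)],v@[-np.sin(a),np.cos(a)],car[2]-a)
overlay(t,lane,car,195,455,130,300,3,'pics/o1.png')
overlay(s,lane,car,190,440,130,270,3,'pics/o2.png')
E
```

```text
[ 618.05314119 -115.57576907    1.77060078] [-0.21 -0.17 -0.19  0.2   0.63  0.05 -0.14 -0.07]
[562.82532442 -12.1975885    1.77402267] [ 0.23 -0.46 -0.39 -0.3   0.14  0.6   0.33  0.97 -1.13 -0.84 -0.05 -0.84
  0.57  1.29]
car in lane -112.39735764948863 -33.2264045126679 -0.0034218889475947645
```

View pics/o1.png

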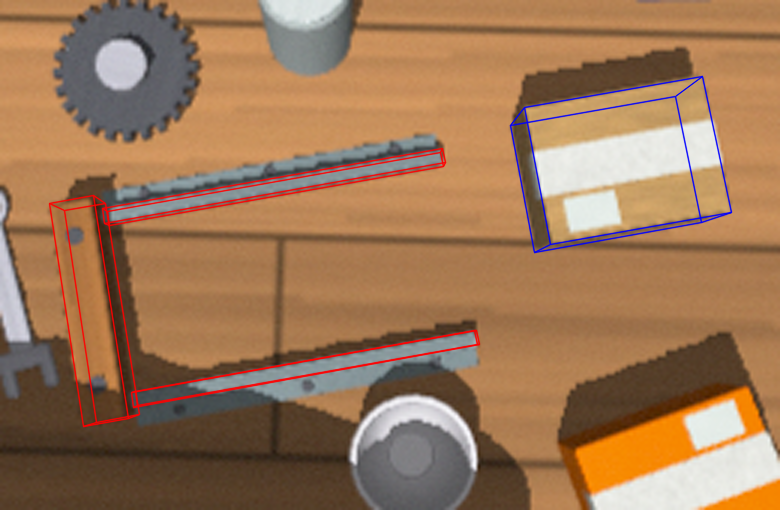

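View pics/o2.png

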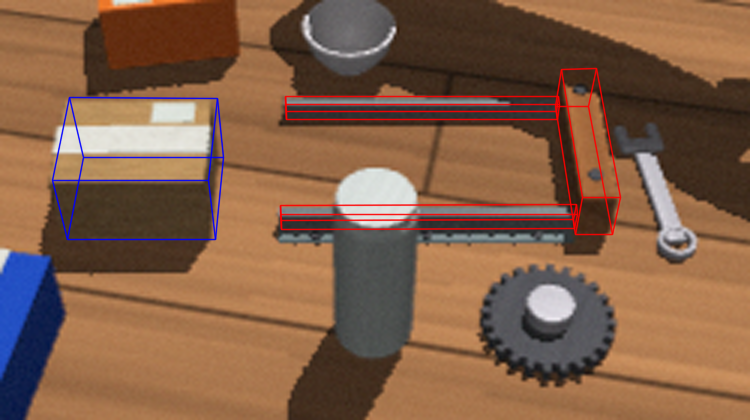

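```bash
cat >> h.py <<'E'
def back(c,uv,z):
    d=np.linalg.inv(c['K'])@[*uv,1]; d=c['R'].T@d; o=-c['R'].T@c['t']; return o+d*(z-o[2])/d[2]
def tolane(X,lane=None):
    lane=np.load('lane.npy') if lane is None else lane
    a=lane[2];v=np.array(X[:2])-lane[:2];return np.array([v@[np.cos(a),np.sin(a)],v@[-np.sin(a),np.cos(a)]]).round(1)
def tcp():
    o=ctrl.get_obs(); x,y,z,q=o['ee_rot']
    from scipy.spatial.transform import Rotation as Rn
    R=Rn.from_quat(o['ee_rot']).as_matrix(); lane=np.load('lane.npy')
    ty=np.arctan2(R[1,1],R[0,1]); print('t',round(o['time'],2),'tcp',o['tcp_pos'].round(1),'lane',tolane(o['tcp_pos']),'ty-lane',round((ty-lane[2]+np.pi)%(2*np.pi)-np.pi,4),'F',o['force'].round(1),'w',round(o['width'],3),'q',o['joints'].round(2),'tilt',R[:2,2].round(4)); return o,R
def goto(L,ang): # lane xy of TCP, ty angle relative to lane -> shifts in tool frame
    o,R=tcp(); lane=np.load('lane.npy'); W=w(lane,[L[0],L[1],0])[0]; W[2]=L[2]
    d=R.T@(W-o['tcp_pos']); ty=np.arctan2(R[1,1],R[0,1]); dy=(ang+lane[2]-ty+np.pi)%(2*np.pi)-np.pi
    print('need shift',d.round(1),'turn',round(-dy,4))
E
python3 - <<'E'
from h import *
t=read_camera('top');s=read_camera('scene')
print('can top',tolane(back(t,(296,117),150)),'can base scene',tolane(back(s,(314,235),0)), 'can top scene', tolane(back(s,(315,195),150)))
for uv in [(410,62),(457,62),(460,123),(411,129)]: print('blue',tolane(back(t,uv,70)))
print('tub',tolane(back(t,(333,282),45)),'orange',[tolane(back(t,u,70)) for u in [(386,282),(445,260),(461,298),(404,323)]])
goto([-112,-110,330],0)
E
```

```text
can top [  74.1 -176.4] can base scene [  74.3 -158.3] can top scene [  74.2 -169.5]
blue [-175.4 -273.3]
blue [-269.3 -256.4]
blue [-247.6 -131. ]
blue [-149.  -136.2]
tub [ 57.9 133.6] orange [array([-40.9, 148.9]), array([-160.6,  128.1]), array([-175.3,  203.3]), array([-59.3, 229.6])]
t 0.35 tcp [206.5 589.8 404.5] lane [661.5 227.4] ty-lane -0.5401 F [ 0.  -0.8 -0.2] w 1.002 q [ 1.11  0.22  1.53  0.    1.39 -0.13] tilt [-0.0002 -0.0005]
need shift [-687.2 -489.9   74.6] turn -0.5401
```

Emit:
servo_tool(
  steps=[
    [[-32, -23, 0, -0.1], [-64, -46, 0, -0.2], [-96, -69, 0, -0.3], [-128, -92, 0, -0.4], [-160, -115, 0, -0.5], [-192, -138, 0, -0.54], [-224, -161, 0, -0.54], [-256, -184, 0, -0.54]],
  ],
  grip=100,
)

```text
time: 1.02
tcp_pos: [388.0, 329.9, 405.0]
ee_rot: [-0.102, 0.995, 0.0, 0.0]
force: [0.6, -0.1, 0.7]
width: 0.613
```

Run:
```python
from h import *
goto([-112,-112,330],0)
```

```text
t 1.02 tcp [388.  329.9 405. ] lane [370.4 102.2] ty-lane 0.0004 F [ 0.6 -0.1  0.7] w 0.613 q [ 0.55 -0.06  1.82 -0.    1.38 -1.22] tilt [0.0006 0.0004]
need shift [-213.9 -482.5   75. ] turn 0.0004
```

Emit:
servo_tool(
  steps=[
    [[-16, -36, 0, 0], [-32, -72, 0, 0], [-48, -108, 0, 0], [-64, -144, 0, 0], [-80, -180, 0, 0], [-96, -216, 0, 0], [-112, -252, 0, 0], [-128, -288, 0, 0]],
  ],
)

```text
time: 1.68
tcp_pos: [571.6, 73.5, 404.9]
ee_rot: [-0.101, 0.995, 0.0, 0.0]
force: [0.3, 0.8, 0.5]
width: 0.608
```

Emit:
servo_tool(
  steps=[
    [[-16, -36, 0, 0], [-32, -72, 0, 0], [-48, -108, 10, 0], [-64, -144, 30, 0], [-80, -180, 60, 0], [-82, -184, 75, 0], [-82, -184, 75, 0], [-82, -184, 75, 0]],
  ],
)

```text
time: 2.35
tcp_pos: [687.7, -88.8, 327.4]
ee_rot: [-0.101, 0.995, 0.001, -0.002]
force: [0.5, 0.7, 0.6]
width: 0.613
```

Run:
```python
from h import *
goto([-112,-104,210],0)
for n in ('wrist','top','scene'): cv2.imwrite(f'pics/{n}1.png',read_camera(n)['color'])
```

```text
t 2.35 tcp [687.7 -88.8 327.4] lane [-100.2 -106.9] ty-lane -0.0015 F [0.5 0.7 0.6] w 0.613 q [-0.24  0.44  1.4   0.    1.31 -2.01] tilt [-0.0045  0.0015]
need shift [  2.4 -12.  117.4] turn -0.0015
```

View pics/wrist1.png

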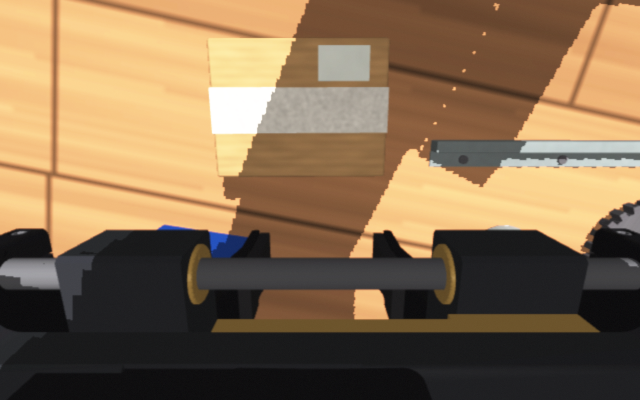

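View pics/top1.png

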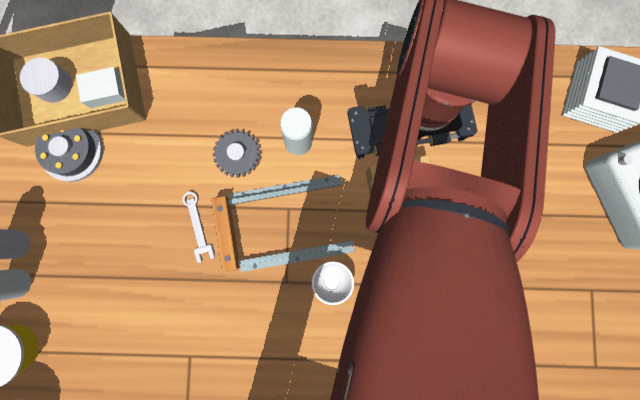

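View pics/scene1.png

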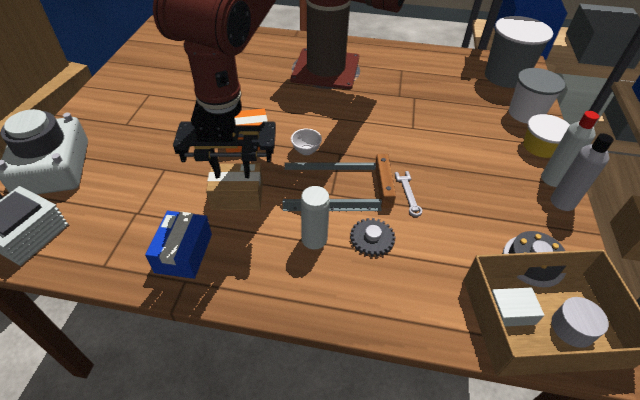

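The wrist picture shows the hand beside the carton's right face: carton columns 208-388, fingers about 260-385, and the blue box behind the left finger at (200,240). The hand needs to go 12 mm back along the lane, then down.

Emit:
servo_tool(
  steps=[
    [[1, -6, 10, 0], [2, -12, 25, 0], [2, -12, 50, 0], [2, -12, 75, 0], [2, -12, 95, 0], [2, -12, 110, 0], [2, -12, 117, 0], [2, -12, 117, 0]],
  ],
)

```text
time: 3.17
tcp_pos: [687.7, -100.2, 210.1]
ee_rot: [-0.102, 0.995, 0.001, -0.002]
force: [0.2, -0.4, -0.7]
width: 0.609
```

Run:
```python
from h import *
goto([-112,-71,210],0)
for n in ('wrist','scene'): cv2.imwrite(f'pics/{n}2.png',read_camera(n)['color'])
```

```text
t 3.17 tcp [ 687.7 -100.2  210.1] lane [-111.4 -104.6] ty-lane 0.0001 F [ 0.2 -0.4 -0.7] w 0.609 q [-0.26  0.57  1.46 -0.    1.12 -2.03] tilt [-0.0038  0.0009]
need shift [33.6 -0.6  0.2] turn 0.0001
```

View pics/wrist2.png

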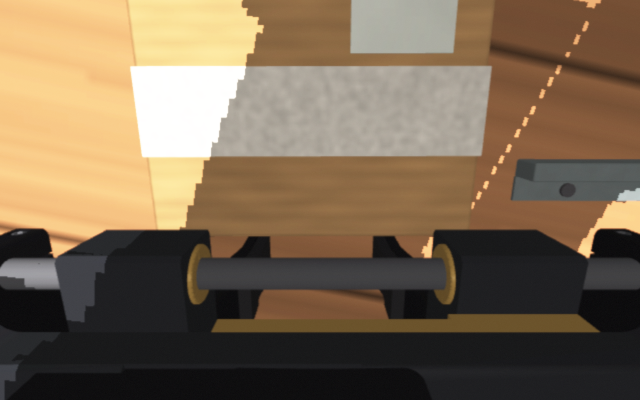

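View pics/scene2.png

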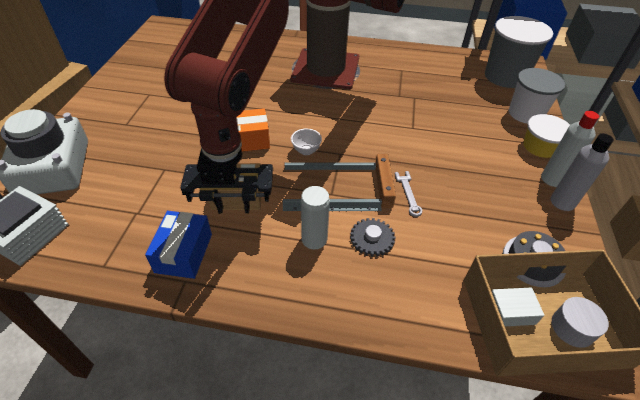

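Fingers are down beside the carton with no contact force; its near top edge is at row ~235, columns 155-472. Next I push sideways, first part.

Emit:
servo_tool(
  steps=[
    [[5, 0, 0, 0], [10, 0, 0, 0], [14, 0, 0, 0], [18, 0, 0, 0], [22, 0, 0, 0], [26, 0, 0, 0], [30, 0, 0, 0], [30, 0, 0, 0]],
  ],
)

```text
time: 3.93
tcp_pos: [659.3, -106.8, 213.6]
ee_rot: [-0.101, 0.995, -0.0, 0.001]
force: [3.4, -1.0, 2.1]
width: 0.608
```

Run:
```python
from h import *
tcp()
for n in ('wrist',): cv2.imwrite(f'pics/{n}3.png',read_camera(n)['color'])
```

```text
t 3.93 tcp [ 659.3 -106.8  213.6] lane [-112.1  -75.4] ty-lane -0.0001 F [ 3.4 -1.   2.1] w 0.608 q [-0.28  0.51  1.54 -0.    1.09 -2.05] tilt [ 0.0015 -0.0005]
```

View pics/wrist3.png

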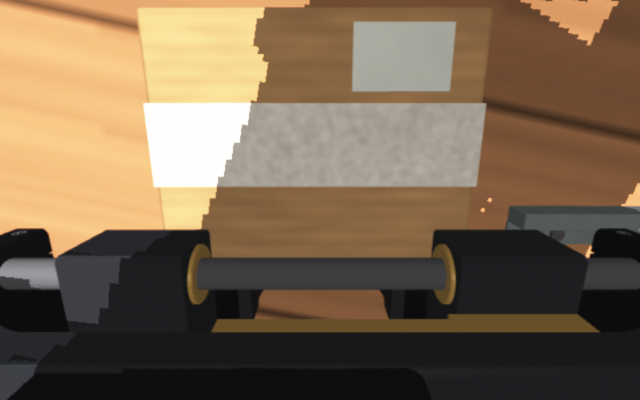

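```bash
cat >> h.py <<'E'
def wcam():
    o,R=tcp(); c=read_camera('wrist'); T=np.eye(4);T[:3,:3]=R;T[:3,3]=o['tcp_pos']
    M=np.linalg.inv(T@c['tool_from_camera']); c['R']=M[:3,:3];c['t']=M[:3,3]; return c
def rep(car,r=None):
    lane=np.load('lane.npy'); print('carton lane',tolane(car),'yaw',round(car[2]-lane[2],4)); 
    if r is not None: print('res',r.round(1))
E
python3 - <<'E'
from h import *
c=wcam()
L=[[-60,46,70],[60,46,70],[-60,15,70],[60,15,70],[-60,-15,70],[60,-15,70]]
car,r=fit([(c,L,[(138,8),(490,8),(143.5,103),(486,103),(154,186.5),(477,186.5)])],np.load('car.npy'))
rep(car,r)
overlay(c,np.load('lane.npy'),car,0,640,0,400,1,'pics/o3.png')
E
```

```text
t 3.98 tcp [ 659.3 -106.7  213.4] lane [-112.1  -75.5] ty-lane -0.0001 F [ 2.7 -0.3  1.6] w 0.608 q [-0.28  0.51  1.54 -0.    1.09 -2.05] tilt [ 0.001  -0.0005]
carton lane [-114.7  -18.2] yaw -0.0008
res [-5.8 -2.1  6.7 -2.3  1.2  0.8 -0.9  0.7  1.3  0.5 -1.8  0.5]
```

View pics/o3.png

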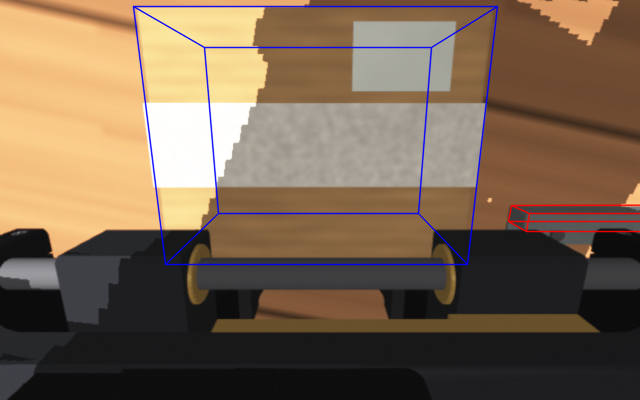

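Contact confirmed, and yaw is still 0: in the wrist picture the carton's far corners are at (138,8) and (490,8). It sits at lane y about -18, so 18 mm more.

Emit:
servo_tool(
  steps=[
    [[4, 0, 1, 0], [8, 0, 2, 0], [12, 0, 2, 0], [15, 0, 2, 0], [18, 0, 2, 0], [18, 0, 2, 0], [18, 0, 2, 0]],
  ],
)

```text
time: 4.62
tcp_pos: [641.2, -110.2, 210.3]
ee_rot: [-0.101, 0.995, 0.0, -0.001]
force: [1.9, 0.5, 0.8]
width: 0.607
```

Run:
```python
from h import *
c=wcam()
cv2.imwrite('pics/wrist4.png',c['color'])
```

```text
t 4.62 tcp [ 641.2 -110.2  210.3] lane [-111.8  -57. ] ty-lane -0.0001 F [1.9 0.5 0.8] w 0.607 q [-0.29  0.48  1.59 -0.    1.08 -2.06] tilt [-0.0015  0.0001]
```

View pics/wrist4.png

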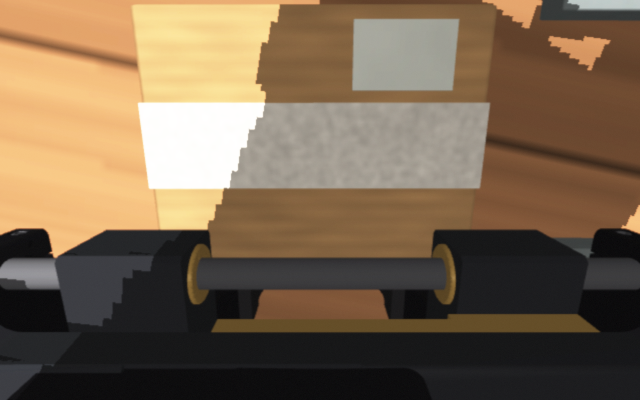

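Emit:
servo_tool(
  steps=[
    [[-6, 0, 0, 0], [-14, 0, 0, 0], [-20, 0, -5, 0], [-20, 0, -25, 0], [-20, 0, -50, 0], [-20, 0, -75, 0], [-20, 0, -90, 0], [-20, 0, -90, 0]],
  ],
)

```text
time: 5.33
tcp_pos: [663.1, -106.3, 305.6]
ee_rot: [-0.102, 0.995, -0.001, 0.003]
force: [1.0, 0.1, 1.3]
width: 0.608
```

Emit:
servo_tool(
  steps=[
    [[0, -15, 0, 0.12], [5, -30, 0, 0.24], [15, -45, 0, 0.36], [25, -60, 0, 0.48], [35, -75, 0, 0.6], [45, -90, 0, 0.72], [60, -98, 0, 0.84], [75, -98, 0, 0.96]],
  ],
)

```text
time: 6.0
tcp_pos: [607.0, -218.8, 299.0]
ee_rot: [0.373, 0.928, -0.0, -0.001]
force: [0.2, -0.8, -0.5]
width: 0.607
```

Run:
```python
from h import *
goto([-212,0,300],-np.pi/2)
```

```text
t 6.0 tcp [ 607.  -218.8  299. ] lane [-211.3   -1.5] ty-lane -0.9672 F [ 0.2 -0.8 -0.5] w 0.607 q [-0.47  0.36  1.56 -0.    1.22 -1.27] tilt [-0.0018  0.0002]
need shift [ 0.3 -1.7 -1. ] turn 0.6036
```

Emit:
servo_tool(
  steps=[
    [[0, -2, 0, 0.12], [0, -2, 0, 0.24], [0, -2, 0, 0.36], [0, -2, 0, 0.48], [0, -2, 0, 0.6], [0, -2, 0, 0.604], [0, -2, 0, 0.604]],
  ],
)

```text
time: 6.58
tcp_pos: [606.0, -218.5, 299.4]
ee_rot: [0.628, 0.778, -0.0, -0.001]
force: [0.6, 0.3, -0.4]
width: 0.609
```

Run:
```python
from h import *
goto([-212,0,210],-np.pi/2)
c=wcam()
cv2.imwrite('pics/wrist5.png',c['color'])
```

```text
t 6.58 tcp [ 606.  -218.5  299.4] lane [-210.8   -0.7] ty-lane -1.5607 F [ 0.6  0.3 -0.4] w 0.609 q [-0.47  0.36  1.57 -0.    1.22 -0.68] tilt [-0.0019  0.0009]
need shift [-1.4 -0.6 89.4] turn 0.0101
t 6.58 tcp [ 606.  -218.5  299.4] lane [-210.8   -0.7] ty-lane -1.5607 F [ 0.6  0.3 -0.4] w 0.609 q [-0.47  0.36  1.57 -0.    1.22 -0.68] tilt [-0.0019  0.0009]
```

View pics/wrist5.png

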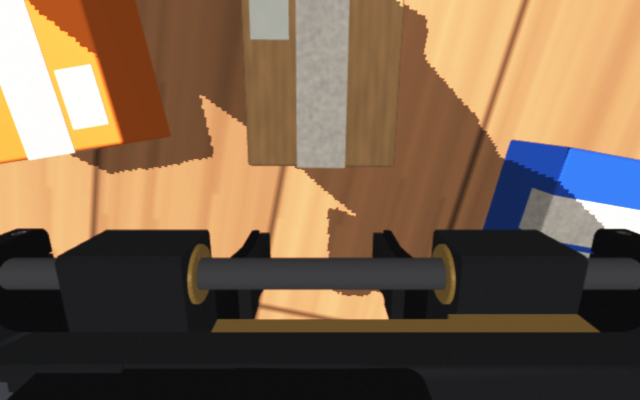

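The hand is behind the carton: its near top edge is at row 165, columns 249-393, centred at 321. I'll measure its pose against the lane with the top and scene views.

Run:
```python
from h import *
c=wcam()
# near edge corners & tape edge intersections
L=[[-60,46,70],[-60,-46,70],[-60,15,70],[-60,-15,70]]
car,r=fit([(c,L,[(249,165),(393,165),(297,166),(345,166)])],[600,-122,1.774])
rep(car,r)
np.save('car.npy',car)
overlay(c,np.load('lane.npy'),car,0,640,0,400,1,'pics/o5w.png')
lane=np.load('lane.npy')
overlay(read_camera('top'),lane,car,195,455,130,300,3,'pics/o5t.png')
overlay(read_camera('scene'),lane,car,190,440,130,270,3,'pics/o5s.png')
```

```text
t 6.63 tcp [ 606.1 -218.5  299.6] lane [-210.8   -0.7] ty-lane -1.5603 F [ 0.  -0.6  0.2] w 0.605 q [-0.47  0.36  1.57 -0.    1.22 -0.68] tilt [-0.0015  0.0007]
carton lane [-114.1    1.2] yaw 0.0099
res [-1.3  0.5  1.3  0.5  0.1 -0.5 -0.1 -0.5]
```

View pics/o5t.png

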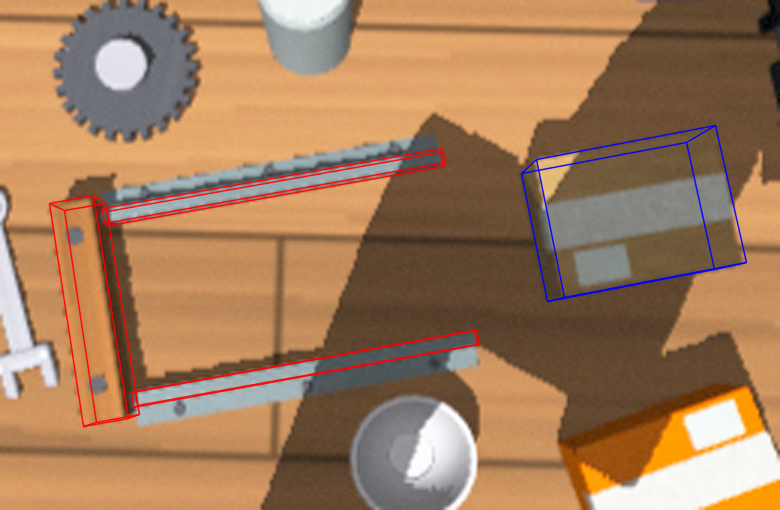

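View pics/o5s.png

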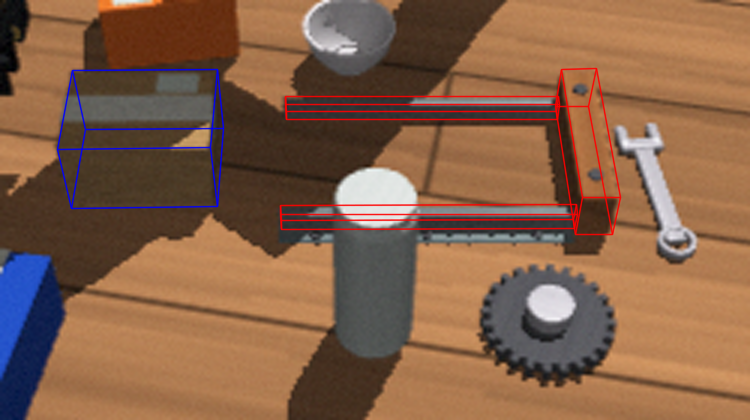

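View pics/o5w.png

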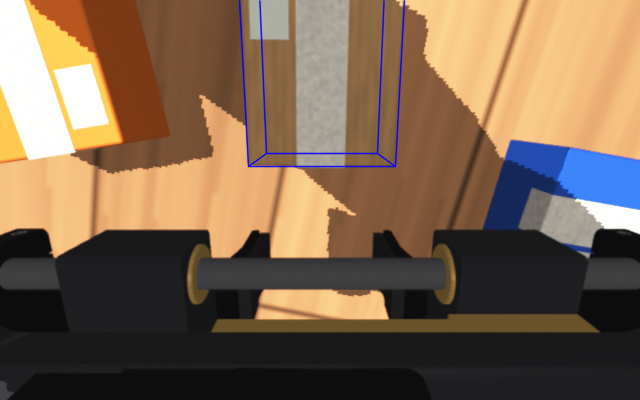

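Overlays agree in all three views: carton at lane (-114, +1), yaw about 0, rails well matched. I'll descend behind it.

Emit:
servo_tool(
  steps=[
    [[-2, 0, 10, 0.01], [-2, 0, 30, 0.01], [-2, 0, 55, 0.01], [-2, 0, 75, 0.01], [-2, 0, 87, 0.01], [-2, 0, 89, 0.01], [-2, 0, 89, 0.01]],
  ],
)

```text
time: 7.37
tcp_pos: [606.3, -220.5, 210.6]
ee_rot: [0.633, 0.774, -0.0, -0.001]
force: [0.4, -0.3, -0.6]
width: 0.607
```

Run:
```python
from h import *
goto([-120,0,210],-np.pi/2)
```

```text
t 7.37 tcp [ 606.3 -220.5  210.6] lane [-212.8   -0.6] ty-lane -1.5739 F [ 0.4 -0.3 -0.6] w 0.607 q [-0.47  0.47  1.6   0.    1.07 -0.67] tilt [-0.0019  0.001 ]
need shift [92.8 -0.8  0.7] turn -0.0031
```

Emit:
servo_tool(
  steps=[
    [[10, -1, 0, -0.003], [20, -1, 0, -0.003], [26, -1, 0, -0.003], [33, -1, 0, -0.003], [41, -1, 0, -0.003], [49, -1, 0, -0.003], [57, -1, 0, -0.003], [65, -1, 0, -0.003]],
  ],
)

```text
time: 8.03
tcp_pos: [593.2, -156.8, 212.8]
ee_rot: [0.632, 0.775, 0.0, 0.001]
force: [0.6, -4.8, 4.0]
width: 0.608
```

Emit:
servo_tool(
  steps=[
    [[8, 0, 0, 0], [16, 0, 0, 0], [24, 0, 0, 0], [32, 0, 0, 0], [40, 0, 0, 0], [46, 0, 0, 0], [50, 0, 0, 0], [50, 0, 0, 0]],
  ],
)

```text
time: 8.7
tcp_pos: [582.2, -106.8, 211.2]
ee_rot: [0.632, 0.775, 0.0, -0.001]
force: [0.1, -0.1, 1.1]
width: 0.606
```

Run:
```python
from h import *
goto([0,0,210],-np.pi/2)
car=w(np.load('lane.npy'),[tolane(ctrl.get_obs()['tcp_pos'])[0]+71,0,0])[0]; car[2]=np.load('lane.npy')[2]
lane=np.load('lane.npy')
overlay(read_camera('top'),lane,car,195,455,130,300,3,'pics/o6t.png')
overlay(read_camera('scene'),lane,car,190,440,130,270,3,'pics/o6s.png')
overlay(wcam(),lane,car,0,640,0,400,1,'pics/o6w.png')
```

```text
t 8.7 tcp [ 582.2 -106.8  211.2] lane [-96.6   0.1] ty-lane -1.5704 F [ 0.1 -0.1  1.1] w 0.606 q [-0.31  0.36  1.75  0.    1.04 -0.52] tilt [-0.0015  0.0014]
need shift [96.6  0.2  1.3] turn 0.0004
t 8.8 tcp [ 582.  -107.2  210.7] lane [-97.    0.4] ty-lane -1.5707 F [ 0.1  0.5 -0.1] w 0.612 q [-0.32  0.36  1.75  0.    1.04 -0.52] tilt [-0.0025  0.0018]
```

View pics/o6t.png

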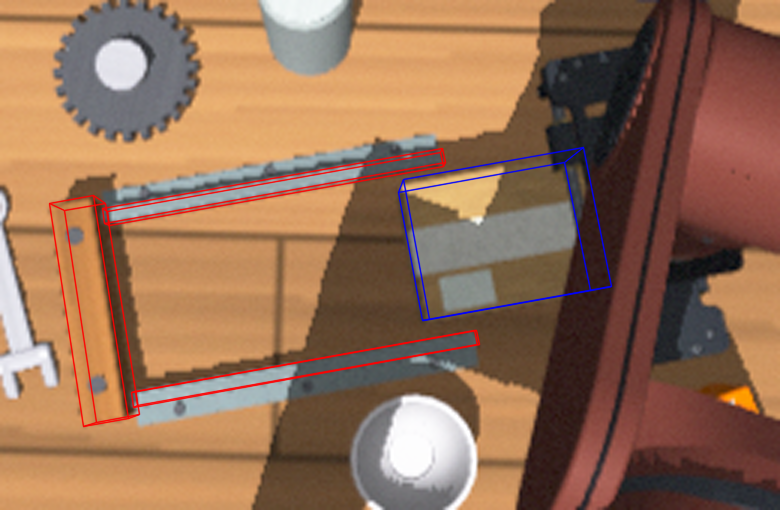

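View pics/o6s.png

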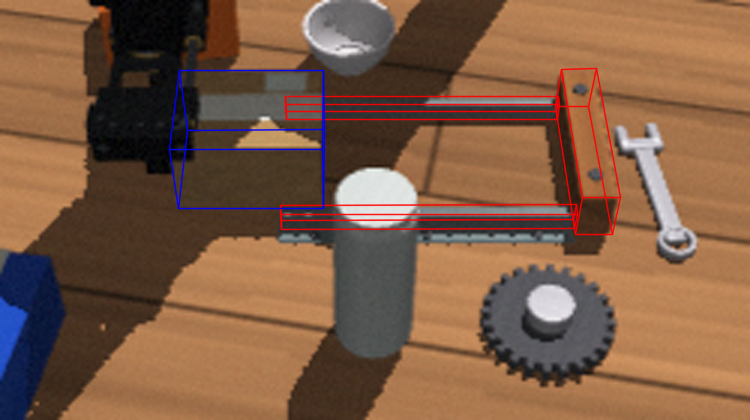

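View pics/o6w.png

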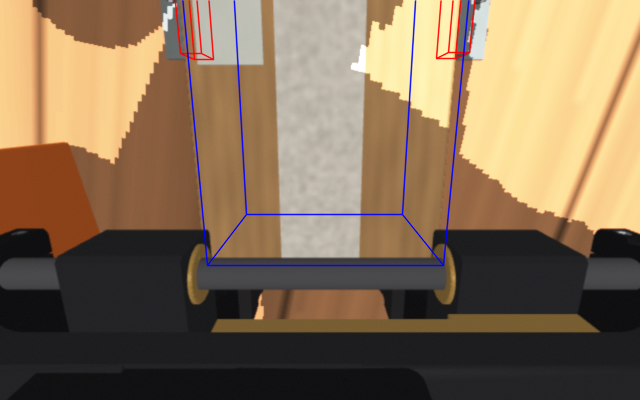

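The carton's nose is about 35 mm inside the mouth, centred and parallel: top corners at overlay (400,190)/(425,320), rails at (440,157) and (478,338), clearance on both sides. I'll carry on.

Emit:
servo_tool(
  steps=[
    [[8, 0, 1, 0], [17, 0, 1, 0], [26, 0, 1, 0], [35, 0, 1, 0], [44, 0, 1, 0], [53, 0, 1, 0], [60, 0, 1, 0], [60, 0, 1, 0]],
  ],
)

```text
time: 9.52
tcp_pos: [570.0, -47.4, 210.4]
ee_rot: [0.631, 0.776, 0.0, -0.001]
force: [0.7, 0.5, 0.6]
width: 0.609
```

Emit:
servo_tool(
  steps=[
    [[8, 0, 0, 0], [17, 0, 0, 0], [26, 0, 0, 0], [35, 0, 0, 0], [44, 0, 0, 0], [53, 0, 0, 0], [60, 0, 0, 0], [60, 0, 0, 0]],
  ],
)

```text
time: 10.18
tcp_pos: [558.0, 11.1, 210.5]
ee_rot: [0.631, 0.775, 0.0, -0.001]
force: [0.2, -0.6, 0.1]
width: 0.604
```

Run:
```python
from h import *
goto([109,0,210],-np.pi/2)
car=w(np.load('lane.npy'),[tolane(ctrl.get_obs()['tcp_pos'])[0]+71,0,0])[0]; car[2]=np.load('lane.npy')[2]
lane=np.load('lane.npy')
overlay(read_camera('top'),lane,car,195,455,130,300,3,'pics/o7t.png')
overlay(read_camera('scene'),lane,car,190,440,130,270,3,'pics/o7s.png')
overlay(wcam(),lane,car,0,640,0,400,1,'pics/o7w.png')
```

```text
t 10.18 tcp [558.   11.1 210.5] lane [23.8  0. ] ty-lane -1.5698 F [ 0.2 -0.6  0.1] w 0.604 q [-0.12  0.29  1.84  0.    1.01 -0.33] tilt [-0.0009  0.001 ]
need shift [85.2  0.1  0.6] turn 0.001
t 10.28 tcp [558.4  10.1 210.7] lane [22.7 -0.2] ty-lane -1.5701 F [ 0.7 -0.6  0.4] w 0.606 q [-0.12  0.29  1.84  0.    1.01 -0.33] tilt [-0.0002  0.0004]
```

View pics/o7t.png

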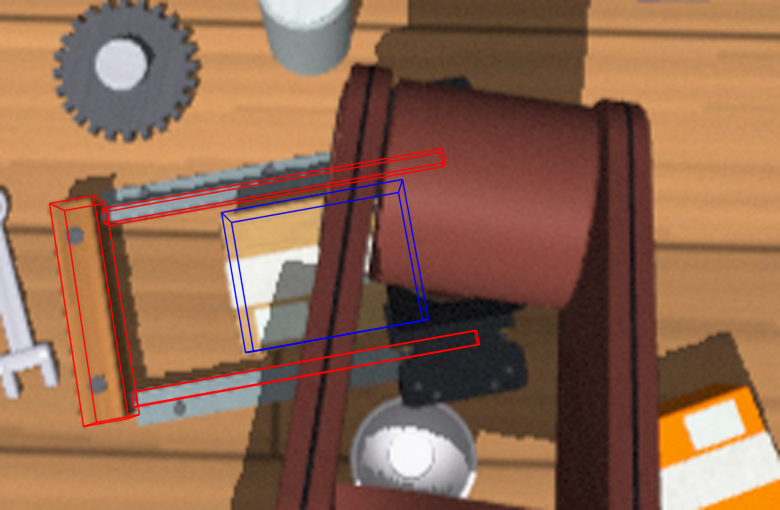

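View pics/o7s.png

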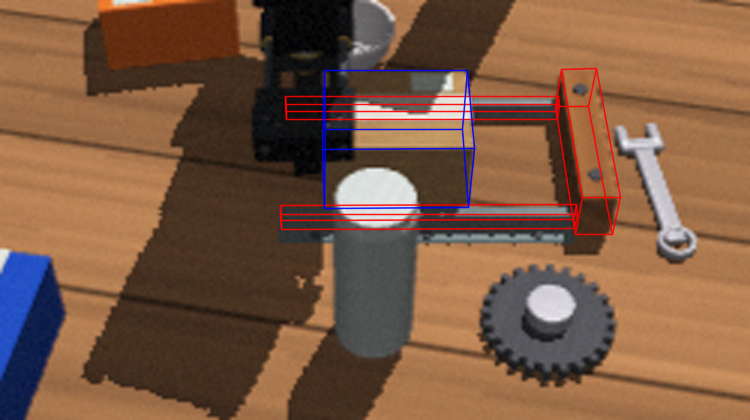

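View pics/o7w.png

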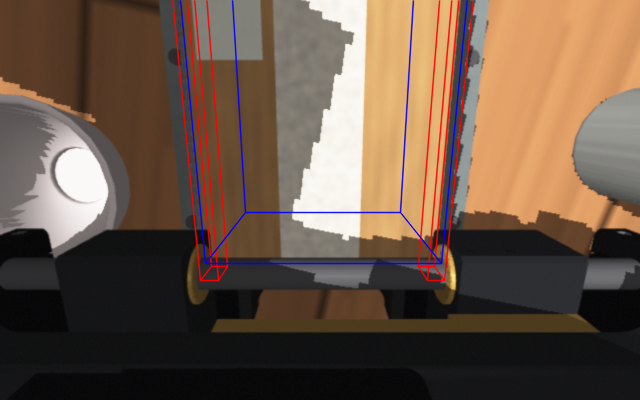

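Still centred and parallel, with a gap to both rails. About 85 mm remain; I'll slow down towards the stop and watch the force.

Emit:
servo_tool(
  steps=[
    [[8, 0, 0.5, 0], [17, 0, 0.5, 0], [27, 0, 0.5, 0], [37, 0, 0.5, 0], [47, 0, 0.5, 0], [57, 0, 0.5, 0], [66, 0, 0.5, 0], [72, 0, 0.5, 0]],
  ],
)

```text
time: 11.0
tcp_pos: [543.7, 81.3, 210.4]
ee_rot: [0.631, 0.775, 0.0, 0.0]
force: [-0.0, -4.6, 2.8]
width: 0.607
```

Emit:
servo_tool(
  steps=[
    [[2, 0, 0, 0], [4, 0, 0, 0], [6, 0, 0, 0], [8, 0, 0, 0], [8, 0, 0, 0]],
  ],
)

```text
time: 11.42
tcp_pos: [542.3, 87.9, 210.2]
ee_rot: [0.632, 0.775, 0.0, -0.0]
force: [1.0, -2.8, 2.5]
width: 0.612
```

Run:
```python
from h import *
goto([109,0,210],-np.pi/2)
cv2.imwrite('pics/s8.png',cv2.resize(read_camera('scene')['color'][130:230,280:440],None,fx=5,fy=5,interpolation=cv2.INTER_CUBIC))
cv2.imwrite('pics/t8.png',cv2.resize(read_camera('top')['color'][180:290,195:355],None,fx=5,fy=5,interpolation=cv2.INTER_CUBIC))
```

```text
t 11.42 tcp [542.3  87.9 210.2] lane [ 1.021e+02 -1.000e-01] ty-lane -1.5714 F [ 1.  -2.8  2.5] w 0.612 q [ 0.02  0.27  1.87  0.    1.01 -0.19] tilt [-0.0001  0.0004]
need shift [ 6.9 -0.1  0.2] turn -0.0006
```

View pics/s8.png

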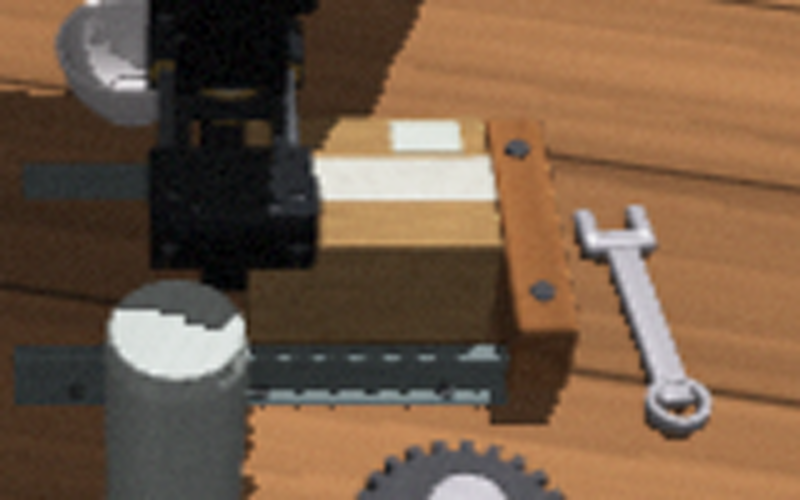

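View pics/t8.png

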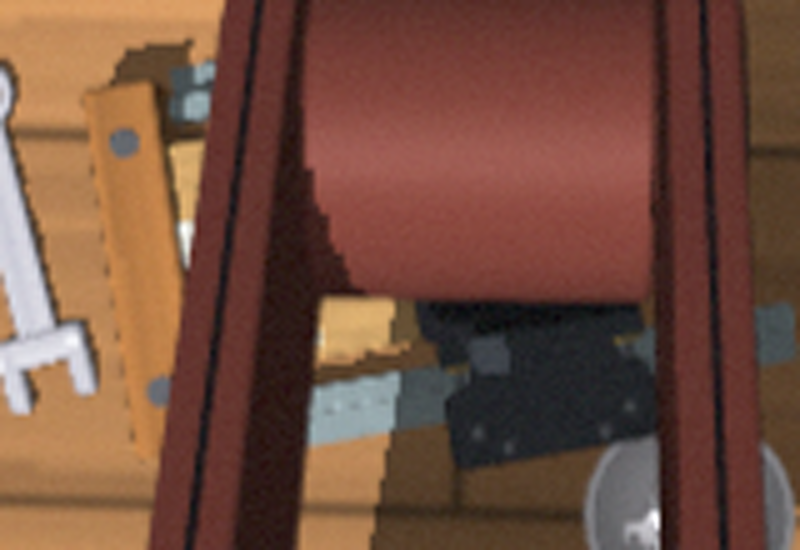

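The carton is a few mm from the stop. Next come 1 mm/row steps, watching the y force, which is about 4 N while sliding.

Emit:
servo_tool(
  steps=[
    [[1, 0, 0, 0], [2, 0, 0, 0], [3, 0, 0, 0]],
  ],
)

```text
time: 11.77
tcp_pos: [541.6, 90.6, 210.0]
ee_rot: [0.632, 0.775, -0.0, -0.0]
force: [0.8, -4.1, 1.2]
width: 0.606
```

Emit:
servo_tool(
  steps=[
    [[1, 0, 0, 0], [2, 0, 0, 0]],
  ],
)

```text
time: 11.93
tcp_pos: [541.2, 92.8, 210.0]
ee_rot: [0.632, 0.775, -0.0, -0.0]
force: [0.6, -2.9, 0.1]
width: 0.609
```

Emit:
servo_tool(
  steps=[
    [[1, 0, 0, 0], [2, 0, 0, 0]],
  ],
)

```text
time: 12.1
tcp_pos: [540.8, 94.3, 210.0]
ee_rot: [0.632, 0.775, -0.001, 0.0]
force: [1.1, -9.9, 0.4]
width: 0.609
```

Emit:
servo_tool(
  steps=[
    [[1, 0, 0, 0], [1.5, 0, 0, 0]],
  ],
)

```text
time: 12.27
tcp_pos: [540.7, 94.7, 210.1]
ee_rot: [0.632, 0.775, -0.001, 0.001]
force: [1.0, -14.7, -0.1]
width: 0.606
```

Force rose to 15 N with no motion, so the carton is against the stop. One more small press to square it, then straight back and up.

Emit:
servo_tool(
  steps=[
    [[0.5, 0, 0, 0], [1, 0, 0, 0], [1, 0, 0, 0]],
  ],
)

```text
time: 12.52
tcp_pos: [540.7, 94.9, 210.2]
ee_rot: [0.632, 0.775, -0.002, 0.001]
force: [-0.2, -15.5, 0.8]
width: 0.606
```

Emit:
servo_tool(
  steps=[
    [[-4, 0, 0, 0], [-10, 0, 0, 0], [-18, 0, 0, 0], [-26, 0, 0, 0], [-32, 0, -10, 0], [-34, 0, -35, 0], [-34, 0, -65, 0], [-34, 0, -90, 0]],
  ],
)

```text
time: 13.18
tcp_pos: [547.5, 63.2, 302.3]
ee_rot: [0.632, 0.775, 0.0, 0.0]
force: [0.6, 1.5, 0.8]
width: 0.609
```

Emit:
servo_tool(
  steps=[
    [[-30, 0, -30, 0], [-60, 0, -60, 0], [-90, 0, -80, 0], [-125, 0, -90, 0], [-160, 0, -90, 0], [-195, 0, -90, 0], [-225, 0, -90, 0], [-230, 0, -90, 0]],
  ],
)

```text
time: 13.85
tcp_pos: [593.8, -166.3, 391.2]
ee_rot: [0.633, 0.774, -0.0, 0.001]
force: [-0.2, -0.1, -0.1]
width: 0.609
```

Run:
```python
from h import *
tcp()
cv2.imwrite('pics/s9.png',cv2.resize(read_camera('scene')['color'][130:230,280:440],None,fx=5,fy=5,interpolation=cv2.INTER_CUBIC))
cv2.imwrite('pics/t9.png',cv2.resize(read_camera('top')['color'][180:290,195:355],None,fx=5,fy=5,interpolation=cv2.INTER_CUBIC))
```

```text
t 13.85 tcp [ 593.8 -166.3  391.2] lane [-157.2    0.8] ty-lane -1.575 F [-0.2 -0.1 -0.1] w 0.609 q [-0.4   0.21  1.57 -0.    1.37 -0.6 ] tilt [ 0.0013 -0.0022]
```

View pics/s9.png

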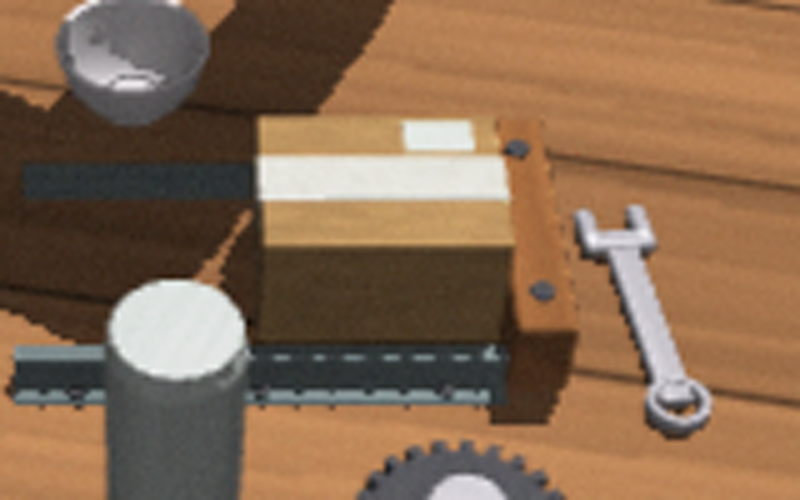

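View pics/t9.png

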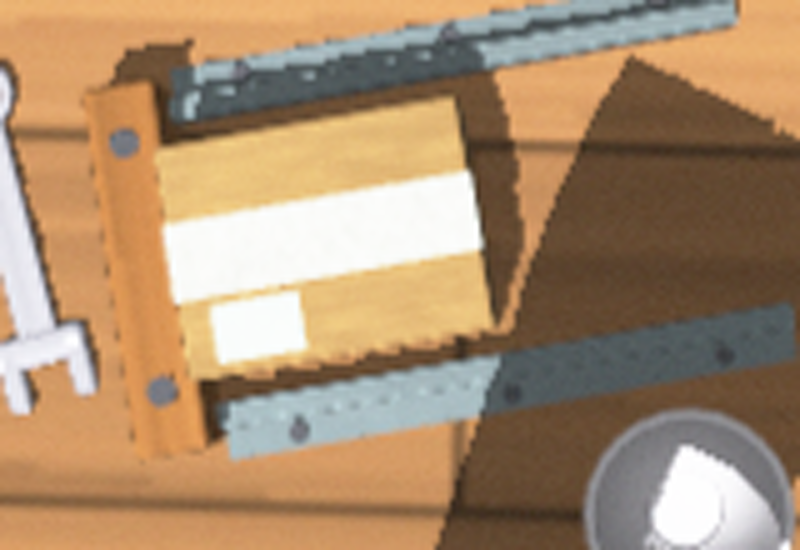

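In the top view the carton's front edge, (157,150)-(190,380), lies along the stop's face. There are clear gaps to both rails, and the bystanders haven't moved. I'll let the arm settle and hand in.

Emit:
servo_tool(
  steps=[
    [[0, 0, 0, 0], [0, 0, 0, 0], [0, 0, 0, 0], [0, 0, 0, 0]],
  ],
)

```text
time: 14.28
tcp_pos: [593.7, -160.2, 390.4]
ee_rot: [0.631, 0.776, 0.0, -0.0]
force: [0.1, -0.3, -0.0]
width: 0.611
```

Run:
```python
from h import *
from bench import ticket
t=read_camera('top')
L=[[60,-46,70],[-60,-46,70],[-60,46,70],[60,46,70]]
car,r=fit([(t,L,np.array([(157,150),(456,96),(494,328),(192,382)])/5+[195,180]-.5)],[530,165,1.774]);rep(car,r)
tcp(); print(ticket.hand_in())
```

```text
carton lane [180.2   3.1] yaw -0.0019
res [-0.5 -0.3  0.2 -0.1  0.6  0.1 -0.3  0.2]
t 14.33 tcp [ 593.7 -160.4  390.4] lane [-151.4   -0.3] ty-lane -1.5694 F [ 0.3  0.4 -0.1] w 0.614 q [-0.39  0.21  1.57  0.    1.37 -0.6 ] tilt [0.0001 0.0001]
the job is handed in; nothing more can be done
None
```

The carton is flat against the wooden stop. The hand is clear of it, and I handed the job in at 14.3 s. No verdict came back.

I nudged the brown carton about 33 mm sideways with two fingers to centre it on the lane. Then I pushed it from behind down the lane until the force rose to about 15 N with no further motion, and drew the hand back and up.

- **Final position:** the top camera puts the carton at lane x = 180 mm, y = +3 mm, yaw -0.002 rad. The 3 mm disagrees a little with the hand, which pushed at y of about 0, and is close to the 2 mm calibration error.
- **Rails:** gaps are visible on both sides, and no picture or force reading showed either rail being touched.
- **Bystanders:** the can, tub and wrench look unmoved in the last pictures, and so does the part of the gear in view.
- **One misfit on the way:** a wrist-camera fit of the carton during the sideways nudge was up to 7 px off at two corners. The later top-camera fit was within 0.6 px.

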